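# Set out the soldering place

## Task

Set this place out for soldering. Stand the large solder reel midway between the circuit board and the iron stand, in line with both, with the small solder reel centred on top of it; set the finned heatsink, fins up, squarely inside the white outline on the board; and put the flux tin beside the iron stand on the side away from the board, in line with the middle of the stand's base and about 40 mm clear of its edge. Do not knock the screwdriver or the upright black capacitor out of place.

Things in the scene. Friction and masses are not known exactly. Their poses are not given: they have to be found in the camera images.
- large_reel: Loose. Large solder reel standing on its flat end: grey plastic flanges of 60 mm diameter above and below, filled to the rim with bright wire, black hub spot on top; 46 mm high, 0.2 to 0.4 kg; can be gripped anywhere around as a plain 60 mm cylinder. Origin at the centre of its underside, z up.
- small_reel: Loose. Small solder reel, the same look: 42 mm diameter, 34 mm high, standing on its flat end; 0.08 to 0.16 kg. Origin at the centre of its underside, z up.
- flux_tin: Loose. Flux tin: low round plain aluminium tin with closed lid, no hub spot; 50 mm diameter, 26 mm high, about 80 g, lying on its flat bottom. Origin at the centre of its underside, z up.
- heatsink: Loose. Finned aluminium heatsink lying flat, fins up: 34 mm (x) by 50 mm (y, along the fins) by 25 mm high, about 70 g; the outer fins' faces at x = +17 and -17 mm are flat and can be gripped. Origin at the centre of its underside, z up. Either way round is the same.
- board: Fixed. Tan circuit board between two aluminium rails, 90 mm (x, away from the robot) by 134 mm (y); upper face 30 mm above the bench. White outline in its middle, 42 (x) by 58 mm (y), bare inside; parts up to 11 mm high only beyond y = +-40 mm. Origin on the bench under the outline's centre. It is left or right of the iron stand, centres 250 to 270 mm apart along its y axis, both at the same yaw, up to 0.1 rad.
- iron_stand: Fixed. Soldering-iron stand: dark steel base 100 mm (x) by 80 mm (y), 12 mm thick, with a steel coil holding an orange-handled iron that slopes up towards the robot, within 20 mm of the plane y = 0, up to 140 mm above the bench at x = -110 mm. Origin at the centre of the base's underside; the board lies along its +y or -y axis; z up.
- screwdriver: Loose bystander, to be left where it is: black-handled screwdriver lying along its x axis (away from the robot), 170 mm long, handle (towards the robot) 26 mm thick. Origin on the bench under its middle.
- capacitor: Loose bystander, to be left where it is: upright black capacitor can with a bright top, 35 mm diameter, 55 mm high. Origin at the centre of its underside.
Mind the look-alikes: they are no part of the job. What is shaped like the heatsink but yellow is not meant.

How it is judged:
At the end, for the whole second after the job is handed in: Large reel upright, under 148 mm from both centres, 15 mm off their line; small reel on it, 10 mm off centre; heatsink flat in the outline, 8 mm and 0.2 rad; tin flat, outer side of stand, 90 to 120 mm from its centre, 15 mm off its middle; all released, at rest (horizontal distance between large_reel and board below 0.148 m and horizontal distance between large_reel and iron_stand below 0.148 m and x of large_reel in the frame of board between -0.015 and 0.015 m and height (world z) of each of large_reel, flux_tin below 0.006 m and horizontal distance between small_reel and large_reel below 0.01 m and z of small_reel in the frame of large_reel between 0.042 and 0.05 m and x of heatsink in the frame of board between -0.008 and 0.008 m and y of heatsink in the frame of board between -0.008 and 0.008 m and z of heatsink in the frame of board between 0.026 and 0.034 m and angle between the y axis of heatsink and the y axis of board, either way round below 0.2 rad and x of flux_tin in the frame of iron_stand between -0.015 and 0.015 m and ((y of board in the frame of iron_stand below 0 m and y of flux_tin in the frame of iron_stand between 0.09 and 0.12 m) or (y of board in the frame of iron_stand above 0 m and y of flux_tin in the frame of iron_stand between -0.12 and -0.09 m)) and angle between each of large_reel, small_reel, flux_tin, heatsink's own z axis and vertical below 0.1 rad and linear speed of each of large_reel, small_reel, flux_tin, heatsink below 0.02 m/s and angular speed of each of large_reel, small_reel, flux_tin, heatsink below 0.2 rad/s); the robot touches nothing.
It fails at once if the screwdriver is shifted by more than 30 mm (distance of screwdriver from where it was at the start of the episode above 0.03 m).
It fails at once if the capacitor is shifted by more than 30 mm (distance of capacitor from where it was at the start of the episode above 0.03 m).
It also fails if it takes over 96 s, if anything falls off the work surface, if the arm or the gripper's body presses on something with over 40 N, if the wrist force passes 120 N, or if a joint passes its speed limit or range.

## Robot

A 7-joint arm with a two-finger parallel gripper is mounted at the origin on the work surface. World frame = base frame: x ahead of the robot, y to its left, z up, the work surface at z = 0. Lengths are in m, angles in rad, forces in N, time in s.
With the tool pointing down it reaches from about 0.4 to 0.85 m from the base axis. Payload 4.4 kg.
Tool frame: the origin (TCP) lies midway between the tips of the shut fingers; the grasp point (between the pads) lies 19 mm behind it (grip_depth is the distance from the TCP to the grasp point, in m); z points along the fingers, y is the line along which they close (so a half turn about z gives the same grasp; the last joint's range is limited). The gripper opens to 94 mm and grips with 3 to 60 N. Pads are 16 mm wide; open, the fingers measure 119 mm over their backs; the gripper's body (75 mm by 177 mm) begins 78 mm behind the grasp point.
Start: joints at [-1.211, 0.628, 0.038, 1.517, -0.027, 0.996, -0.02], TCP at [0.268, 0.592, 0.205] pointing down, gripper open.
Joint ranges: [-3.06, 3.06], [-0.37, 2.12], [-1.25, 1.32], [0.18, 2.47], [-1.1, 4.24], [0.23, 1.98], [-2.94, 2.94]. Speed limits (rad/s): [2.57, 2.57, 3.14, 3.14, 3.14, 3.14, 3.14].

## Interface

Orientations are given as a 3x3 rotation matrix whose columns are the frame's x, y, z axes.
In Python, from workcell import get_state, get_image, camera_info, sign_off, grip_depth gives the robot as it stands.
- The arm moves only by the tool step_arm, never from a script. Its argument "rows" is a list of rows, each a list of 5 numbers: the opening, from 0 (shut) to 1 (fully open), then the shift along the tool's x, y, z in mm, then the turn about the tool's z in rad. In form: [[gripper, x, y, z, spin], ...]. A call has 1 to 12 rows; each row is the pose to reach, as a shift and turn from the pose commanded when the call began, along the tool's axes at that moment; what a row does not reach only later rows make up. A row lasts 1/10 s, in which the tool goes at most 50 mm and 8.59 degrees, less where a joint would pass 70% of its speed; a pose out of reach is approached as far as the arm can. A call with a gripper value outside its range is refused whole. The fingers move at their own pace and stop on an object; "squeeze" is the grip in N (left out, the last holds). Time passes only in rows, so rows that repeat a pose let the fingers close. It gives the time, the measured TCP pose, the force, the opening and the grip force at its end, in the units of the state.
- get_state(): the state, without advancing time (a new reading comes with each control period).
- get_image(name): name is "scene" or "top" or "wrist"; returns the picture (480x640x3 uint8, red, green, blue); there is no depth.
- camera_info(name): a dict with "fx", "fy", "cx", "cy" (pixels), "extrinsics" (4x4, takes a point from camera to world coordinates). Camera axes: x right, y down, z forward; pixel columns grow to the right and rows downward; lengths in m; the calibration is good to about 2 mm. A picture is of the moment at which its call begins: read the wrist's pose just before it. camera_info takes no time and is no camera call; for the wrist camera it gives the pose at the moment of the call.
- sign_off(): hands the job in; it is judged then, once.
The state is a dict: "t": time; "q": joint angles; "dq": joint speeds; "joint_torque": joint torques, N m; "tool_pos": TCP position; "orientation": TCP orientation; "ft_force": force on the tool from outside, world axes, zero at the start; "wrist_torque": the same for the moment, N m; "grip_width": finger opening in m; "gripper_force": force on a finger pad.
Only numpy, scipy, OpenCV 4.12 (cv2) and the standard library are available. Lean on these libraries where they do the work, as an engineer would, in place of code of your own. Each camera call takes 0.05 s, during which the arm holds its last target. There are 200 camera calls.

## Working session

There is one attempt and no reset: what is moved stays moved. The work goes in short steps, Python scripts to look and compute and a tool call to move; the robot and the scene stay as the last step left them, time stands still between calls to the robot, and variables do not carry over. Pictures are saved under pics/ and viewed, at most 14 in all, crops included, and the job is handed in when it is done.

Besides the shell and the picture viewer there is one more tool, called after "Request:" by a JSON object that holds its "method" and its "body", one argument or row to a line. step_arm: Moves the arm, as the interface text tells. Its arguments: {"type":"object","properties":{"rows":{"type":"array"},"squeeze":{"type":"number"}},"required":["rows"]}

```bash
mkdir -p pics; ls
python3 - <<'E'
from workcell import *
import cv2
s=get_state(); print(s['t'],s['tool_pos'],s['orientation'],s['grip_width'],grip_depth)
for n in ['top','scene']:
    cv2.imwrite(f'pics/{n}0.png',get_image(n)[:,:,::-1]); c=camera_info(n); print(n,c)
E
```

```text
pics
0.0 [0.26819413 0.59138119 0.2046119 ] [[-9.10696218e-01  4.13076086e-01 -7.38633543e-04]
 [ 4.13076746e-01  9.10694716e-01 -1.65422424e-03]
 [-1.06508107e-05 -1.81160810e-03 -9.99998359e-01]] 0.09395040250858502 0.0188
top {'fx': 458.6558560956271, 'fy': 458.6558560956271, 'cx': 321.26725787150775, 'cy': 231.79779512740402, 'extrinsics': array([[-0.0290936 , -0.99862925,  0.04351066,  0.56997336],
       [-0.99943379,  0.02979788,  0.01562631, -0.01607535],
       [-0.01690141, -0.04303139, -0.99893075,  0.72952456],
       [ 0.        ,  0.        ,  0.        ,  1.        ]])}
scene {'fx': 555.6666869857464, 'fy': 555.6666869857464, 'cx': 325.03379516850146, 'cy': 232.62088071164214, 'extrinsics': array([[ 0.32364261,  0.50613408, -0.79942714,  1.30781855],
       [ 0.94614843, -0.17995502,  0.26910842, -0.25184824],
       [-0.00765598, -0.84347169, -0.53711908,  0.50889412],
       [ 0.        ,  0.        ,  0.        ,  1.        ]])}
```

View pics/top0.png

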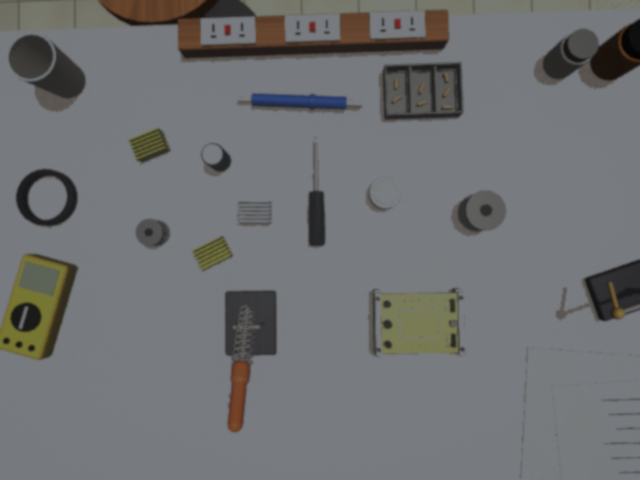

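View pics/scene0.png

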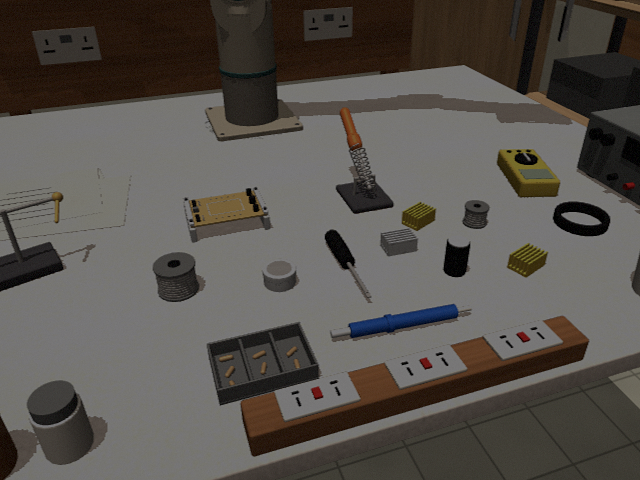

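The top view shows the stand base at (250,323), board (420,323), large reel hub (486,210), small reel hub (149,232), tin (385,194), grey heatsink (255,213), screwdriver (317,205) and capacitor (213,155). The yellow look-alikes are at (149,145) and (212,253).

```bash
cat > h.py <<'E'
from workcell import *
import cv2, numpy as np
def ray(uv,z,c):
    E=c['extrinsics']; d=E[:3,:3]@np.array([(uv[0]-c['cx'])/c['fx'],(uv[1]-c['cy'])/c['fy'],1])
    return (E[:3,3]+d*(z-E[2,3])/d[2])[:2]
def blob(mask,seed,win):
    m=np.zeros_like(mask); x,y=seed; w,h=win
    m[y-h:y+h,x-w:x+w]=mask[y-h:y+h,x-w:x+w]
    cs=cv2.findContours(m,cv2.RETR_EXTERNAL,cv2.CHAIN_APPROX_NONE)[0]
    return max(cs,key=cv2.contourArea)
def rect(cnt,z,c):  # world-plane rectangle
    P=np.array([ray(p,z,c) for p in cnt[:,0]],np.float32)
    (cx,cy),(w,h),a=cv2.minAreaRect(P*1000); return np.round([cx,cy,w,h,a],1)
def circ(cnt,z,c):
    P=np.array([ray(p,z,c) for p in cnt[:,0]],np.float32)*1000
    (x,y),r=cv2.minEnclosingCircle(P); return np.round([x,y,2*r],1)
E
python3 - <<'E'
from h import *
im=cv2.imread('pics/top0.png'); c=camera_info('top')
hsv=cv2.cvtColor(im,cv2.COLOR_BGR2HSV); g=hsv[:,:,2]; 
m=lambda b:(b*255).astype(np.uint8)
print('stand',rect(blob(m(g<75),(250,323),(32,40)),.012,c))
print('board',rect(blob(m((hsv[:,:,1]>60)),(420,323),(55,42)),.030,c))
for n,s,z,w in [('L',(486,210),.046,9),('S',(149,232),.034,7)]:
    print(n,circ(blob(m(g<60),s,(w,w)),z,c))
for p in [(486,210),(149,232),(385,194),(255,213),(400,170),(213,155),(195,188)]: print(p,im[p[1],p[0]])
print('tin',ray((385,193),.026,c),'hs',ray((255,212),.025,c),'cap',ray((211,154),.055,c),'sd',ray((317,240),.013,c),ray((316,192),.013,c))
v=np.hstack([cv2.resize(im[a:a+60,b:b+60],None,fx=6,fy=6,interpolation=2) for a,b in [(183,225),(163,355)]])
cv2.imwrite('pics/c0.png',cv2.convertScaleAbs(v,alpha=1.6))
cv2.imwrite('pics/c1.png',cv2.convertScaleAbs(cv2.resize(im[280:370,215:475],None,fx=3,fy=3,interpolation=2),alpha=1.6))
E
```

```text
stand [460.3 109.6  76.7 103.5  88.6]
board [ 459.2 -149.5  114.2   88.2   88.5]
L [ 625.3 -250.6   15.9]
S [607.9 259.   11.8]
(486, 210) [46 45 46]
(149, 232) [40 39 39]
(385, 194) [128 124 121]
(255, 213) [111 108 106]
(400, 170) [127 123 120]
(213, 155) [127 123 120]
(195, 188) [128 124 121]
tin [ 0.65737607 -0.10476778] hs [0.63430349 0.09636433] cap [0.72016434 0.15525894] sd [0.58855611 0.0021741 ] [0.66394678 0.00158088]
```

View pics/c1.png

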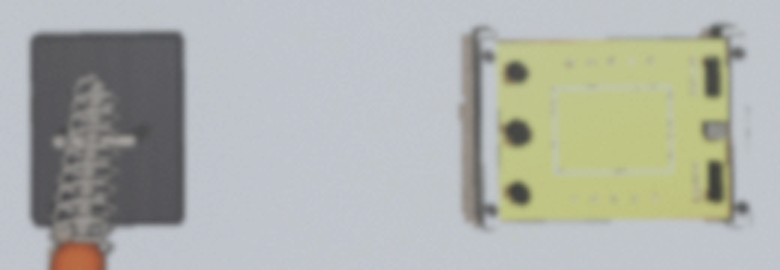

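View pics/c0.png

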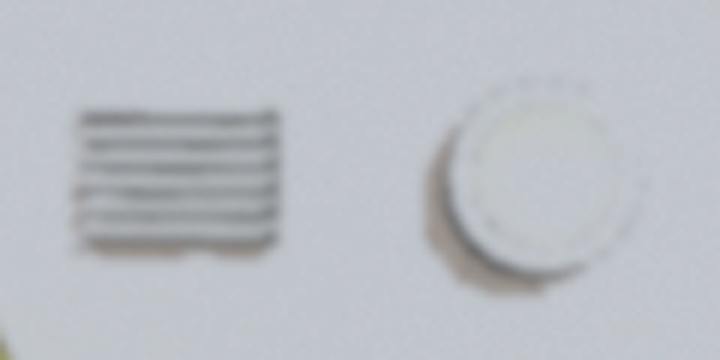

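Crop c1: the outline corners run from (553,86) to (674,174), so its centre is at full-picture pixel (419.3,323.3). Crop c0: the heatsink centre is at (254.8,212.7) and the tin centre at (385.8,192.5).

```bash
cat >> h.py <<'E'
def go(x,y,z,yaw):
    "shift (mm) and spin that bring TCP to x,y,z (mm) with tool y axis at angle yaw from world x"
    s=get_state(); R=np.array(s['orientation']); d=R.T@(np.array([x,y,z])/1e3-s['tool_pos'])*1e3
    sp=-(yaw-np.arctan2(R[1,1],R[0,1])); print('t %.1f'%s['t'],'pos',np.round(np.array(s['tool_pos'])*1e3,1),'move',np.round(d,1),'spin %.3f'%sp,'w %.3f'%s['grip_width'])
E
python3 - <<'E'
from h import *
c=camera_info('top')
print('outline',[ray((215+u/3,280+v/3),.03,c).round(4) for u,v in [(613.5,130),(553,86),(674,86),(673,174),(553,174)]])
print('hs',[ray((225+u/6,183+v/6),.025,c).round(4) for u,v in [(179,178),(78,112),(278,110),(278,245),(82,245)]],'tin',ray((385.8,192.5),.026,c))
go(625,-251,170,-.02)
E
```

```text
outline [array([ 0.4579, -0.1492]), array([ 0.4807, -0.1197]), array([ 0.479 , -0.1804]), array([ 0.4352, -0.1781]), array([ 0.4368, -0.1181])]
hs [array([0.6333, 0.0966]), array([0.6511, 0.1224]), array([0.6501, 0.0707]), array([0.6152, 0.0715]), array([0.6168, 0.122 ])] tin [ 0.65810953 -0.10602158]
t 0.1 pos [268.2 591.5 204.7] move [-672.9 -619.8   35.7] spin 1.165 w 0.094
```

Request:
{"method": "step_arm", "body": {
  "rows": [
    [1,-673,-620,0,1.165],
    [1,-673,-620,0,1.165],
    [1,-673,-620,0,1.165],
    [1,-673,-620,0,1.165],
    [1,-673,-620,0,1.165],
    [1,-673,-620,0,1.165],
    [1,-673,-620,0,1.165],
    [1,-673,-620,0,1.165],
    [1,-673,-620,0,1.165],
    [1,-673,-620,0,1.165],
    [1,-673,-620,0,1.165],
    [1,-673,-620,0,1.165]
  ],
  "squeeze": 25
}}

```text
t: 1.3
tool_pos: [0.5027, 0.0377, 0.2053]
orientation: [[0.02, 1.0, -0.0], [1.0, -0.02, 0.0], [0.0, -0.0, -1.0]]
ft_force: [0.1, 0.7, 0.4]
grip_width: 0.0942
gripper_force: 0.0
```

```bash
python3 -c "
from h import *
go(625,-251,170,-.02)"
```

```text
t 1.3 pos [502.7  37.7 205.3] move [-286.2  128.    35.3] spin 0.000 w 0.094
```

Request:
{"method": "step_arm", "body": {
  "rows": [
    [1,-286,128,35,0],
    [1,-286,128,35,0],
    [1,-286,128,35,0],
    [1,-286,128,35,0],
    [1,-286,128,35,0],
    [1,-286,128,35,0],
    [1,-286,128,35,0],
    [1,-286,128,35,0],
    [1,-286,128,35,0]
  ]
}}

```text
t: 2.2
tool_pos: [0.6241, -0.2477, 0.1697]
orientation: [[0.02, 1.0, -0.001], [1.0, -0.02, 0.002], [0.002, -0.001, -1.0]]
ft_force: [0.4, 0.3, 0.4]
grip_width: 0.0939
gripper_force: 0.0
```

Run:
```python
from h import *
c=camera_info('wrist'); im=get_image('wrist')[:,:,::-1]; cv2.imwrite('pics/w0.png',im)
print(c['extrinsics'].round(3),c['fx']); go(625,-251,11,-.02)
```

```text
[[ 1.    -0.02  -0.005  0.626]
 [-0.021 -0.973 -0.228 -0.181]
 [-0.001  0.228 -0.974  0.348]
 [ 0.     0.     0.     1.   ]] 403.57847130317623
t 2.2 pos [ 624.4 -246.7  170.1] move [ -4.6   0.8 159.1] spin 0.002 w 0.094
```

View pics/w0.png

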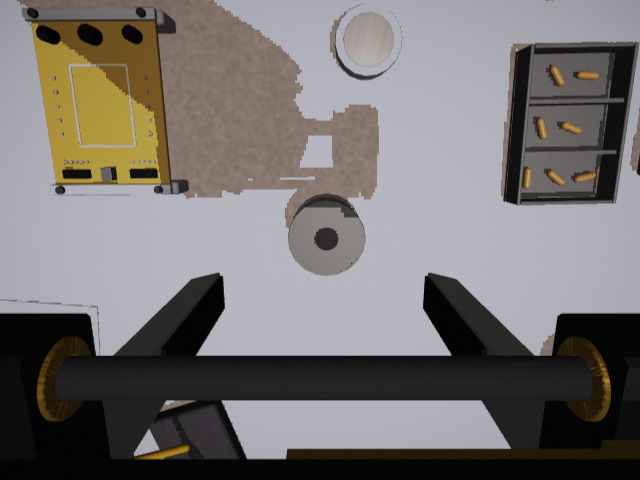

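The wrist view shows the large reel hub at (326,239), the tin centred near (368,39) and the board outline near (101,105), corners (69,65), (131,64), (134,146) and (81,147).

Run:
```python
from h import *
c=camera_info('wrist')
print('L',ray((326,239),.046,c),'tin',ray((368.5,39),.026,c),'outl',[ray(p,.03,c).round(4) for p in [(69,65),(131,64),(134,146),(81,147)]])
```

```text
L [ 0.62625574 -0.24816658] tin [ 0.66020043 -0.10272623] outl [array([ 0.4397, -0.117 ]), array([ 0.4854, -0.1172]), array([ 0.4802, -0.1757]), array([ 0.4393, -0.1757])]
```

Request:
{"method": "step_arm", "body": {
  "rows": [
    [1,-2,1.5,50,0],
    [1,-2,1.5,100,0],
    [1,-2,1.5,140,0],
    [1,-2,1.5,159,0],
    [1,-2,1.5,159,0],
    [0,-2,1.5,159,0],
    [0,-2,1.5,159,0],
    [0,-2,1.5,159,0],
    [0,-2,1.5,159,0],
    [0,-2,1.5,159,0],
    [0,-2,1.5,159,0],
    [0,-2,1.5,159,0]
  ]
}}

```text
t: 3.45
tool_pos: [0.6265, -0.2512, 0.0124]
orientation: [[0.02, 1.0, 0.001], [1.0, -0.02, -0.0], [0.0, 0.001, -1.0]]
ft_force: [-1.5, 1.5, 5.8]
grip_width: 0.0595
gripper_force: 25.0
```

```bash
python3 -c "
from h import *
go(460.5,-20,120,-.02);print(get_state()['gripper_force'])"
```

```text
t 3.5 pos [ 626.5 -251.2   12.4] move [ 227.8 -170.5 -107.7] spin -0.000 w 0.059
25.001470148563385
```

Request:
{"method": "step_arm", "body": {
  "rows": [
    [0,0,0,-50,0],
    [0,0,0,-100,0],
    [0,228,-170.5,-100,0],
    [0,228,-170.5,-100,0],
    [0,228,-170.5,-100,0],
    [0,228,-170.5,-100,0],
    [0,228,-170.5,-100,0],
    [0,228,-170.5,-100,0],
    [0,228,-170.5,-100,0],
    [0,228,-170.5,-100,0],
    [0,228,-170.5,-100,0]
  ]
}}

```text
t: 4.55
tool_pos: [0.4614, -0.0208, 0.1116]
orientation: [[0.021, 1.0, 0.002], [1.0, -0.021, -0.001], [-0.001, 0.002, -1.0]]
ft_force: [0.3, -0.2, -4.5]
grip_width: 0.0598
gripper_force: 25.0
```

```bash
python3 -c "
from h import *
go(460.5,-20,12.4,-.02);print(get_state()['gripper_force'])"
```

```text
t 4.5 pos [461.4 -20.8 111.6] move [ 0.9 -1.1 99.2] spin -0.001 w 0.060
24.999412894248962
```

Lower, release, rise.

Request:
{"method": "step_arm", "body": {
  "rows": [
    [0,0,-0.5,45,0],
    [0,0,-0.5,80,0],
    [0,0,-0.5,94,0],
    [0,0,-0.5,99,0],
    [0,0,-0.5,99.5,0],
    [0,0,-0.5,99.5,0],
    [1,0,-0.5,99.5,0],
    [1,0,-0.5,99.5,0],
    [1,0,-0.5,99.5,0],
    [1,0,-0.5,99.5,0],
    [1,0,-0.5,60,0],
    [1,0,-0.5,20,0]
  ]
}}

```text
t: 5.75
tool_pos: [0.4585, -0.0197, 0.0916]
orientation: [[0.02, 1.0, -0.003], [1.0, -0.02, -0.0], [-0.0, -0.003, -1.0]]
ft_force: [1.5, -0.9, 0.8]
grip_width: 0.0938
gripper_force: 0.0
```

```bash
python3 -c "
from h import *
go(608,259,180,-.02)"
```

```text
t 5.8 pos [458.5 -19.7  91.6] move [281.7 143.5 -89. ] spin -0.000 w 0.094
```

Request:
{"method": "step_arm", "body": {
  "rows": [
    [1,0,0,-50,0],
    [1,0,0,-90,0],
    [1,282,143,-90,0],
    [1,282,143,-90,0],
    [1,282,143,-90,0],
    [1,282,143,-90,0],
    [1,282,143,-90,0],
    [1,282,143,-90,0],
    [1,282,143,-90,0],
    [1,282,143,-90,0],
    [1,282,143,-90,0]
  ]
}}

```text
t: 6.85
tool_pos: [0.6077, 0.2579, 0.1811]
orientation: [[0.021, 1.0, -0.001], [1.0, -0.021, -0.002], [-0.002, -0.001, -1.0]]
ft_force: [0.6, 0.4, 1.4]
grip_width: 0.0941
gripper_force: 0.0
```

Run:
```python
from h import *
c=camera_info('wrist'); im=get_image('wrist')[:,:,::-1]; cv2.imwrite('pics/w1.png',im)
ct=camera_info('top'); t=get_image('top')[:,:,::-1]; cv2.imwrite('pics/t1.png',t)
g=t.max(axis=2); m=((g<60)*255).astype(np.uint8)
print('L top',circ(blob(m,(334,317),(10,12)),.046,ct))
go(608,259,5,-.02)
g=im.max(axis=2); m=((g<70)*255).astype(np.uint8)
b=blob(m,(326,236),(35,30)); print('S',circ(b,.034,c),cv2.minEnclosingCircle(b))
```

```text
L top [460.1 -19.9  15.6]
t 7.0 pos [607.9 256.9 181.7] move [  2.3   0.2 176.6] spin -0.003 w 0.094
S [608.5 259.9  12.6] ((324.5689697265625, 228.15516662597656), 7.656702518463135)
```

View pics/w1.png

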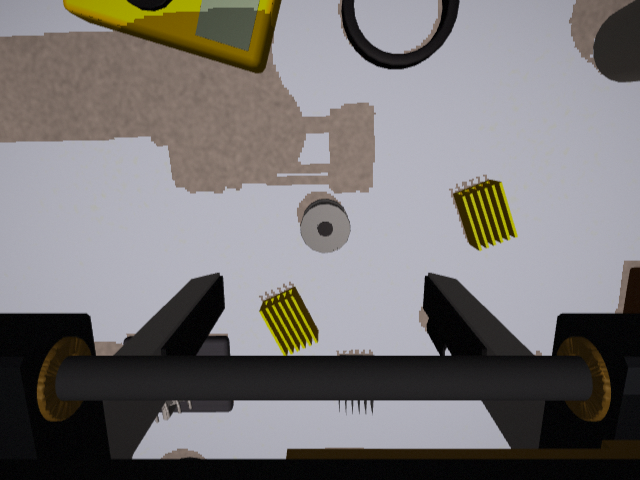

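The small reel's hub is at (325,228), which gives (608,260) mm. The large reel stands at (460,-20) as intended. The yellow decoys are clear of the fingers.

Request:
{"method": "step_arm", "body": {
  "rows": [
    [1,3,0.5,50,0],
    [1,3,0.5,100,0],
    [1,3,0.5,150,0],
    [1,3,0.5,176,0],
    [1,3,0.5,176,0],
    [0,3,0.5,176,0],
    [0,3,0.5,176,0],
    [0,3,0.5,176,0],
    [0,3,0.5,176,0],
    [0,3,0.5,176,0],
    [0,3,0.5,176,0],
    [0,3,0.5,176,0]
  ]
}}

```text
t: 8.15
tool_pos: [0.6089, 0.2625, 0.0055]
orientation: [[0.02, 1.0, 0.0], [1.0, -0.02, 0.0], [0.0, 0.0, -1.0]]
ft_force: [0.1, 0.7, 2.2]
grip_width: 0.0415
gripper_force: 24.7
```

```bash
python3 -c "
from h import *
go(460,-20,175,-.02);print(get_state()['gripper_force'])"
```

```text
t 8.2 pos [608.9 262.5   5.5] move [-285.4 -143.2 -169.5] spin 0.000 w 0.042
24.65789169073105
```

Request:
{"method": "step_arm", "body": {
  "rows": [
    [0,0,0,-50,0],
    [0,0,0,-100,0],
    [0,0,0,-150,0],
    [0,-284,-143,-170,0],
    [0,-284,-143,-170,0],
    [0,-284,-143,-170,0],
    [0,-284,-143,-170,0],
    [0,-284,-143,-170,0],
    [0,-284,-143,-170,0],
    [0,-284,-143,-170,0],
    [0,-284,-143,-170,0],
    [0,-284,-143,-170,0]
  ]
}}

```text
t: 9.35
tool_pos: [0.4607, -0.0183, 0.1756]
orientation: [[0.02, 1.0, 0.001], [1.0, -0.02, 0.001], [0.001, 0.001, -1.0]]
ft_force: [0.1, 0.3, -1.0]
grip_width: 0.0415
gripper_force: 25.0
```

Run:
```python
from h import *
go(460,-20,52.5,-.02)
c=camera_info('wrist'); im=get_image('wrist')[:,:,::-1]; cv2.imwrite('pics/w2.png',im)
ct=camera_info('top'); t=get_image('top')[:,:,::-1]; cv2.imwrite('pics/t2.png',t)
```

```text
t 9.3 pos [460.7 -18.3 175.6] move [ -1.8  -0.7 123.1] spin -0.000 w 0.042
```

View pics/w2.png

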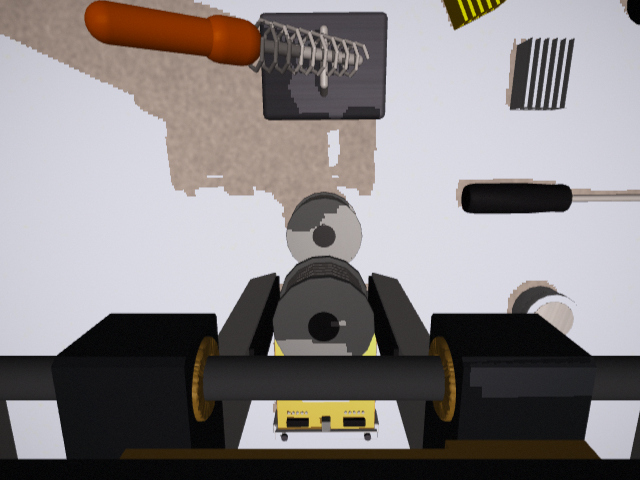

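The held small reel's hub is at (324,326), and the large reel's hub is below at (324,236). I'll compare the two by rays.

Run:
```python
from h import *
c=camera_info('wrist')
print(ray((324,236),.046,c),ray((324,326),.204,c)); go(460,-20,52.5,-.02)
```

```text
[ 0.46149358 -0.01767912] [ 0.46106657 -0.01985618]
t 9.4 pos [461.  -17.3 175.3] move [ -2.8  -1.  122.8] spin 0.002 w 0.042
```

Request:
{"method": "step_arm", "body": {
  "rows": [
    [0,1.5,0,45,0],
    [0,1.5,0,85,0],
    [0,1.5,0,110,0],
    [0,1.5,0,119,0],
    [0,1.5,0,123.5,0],
    [0,1.5,0,123.5,0],
    [1,1.5,0,123.5,0],
    [1,1.5,0,123.5,0],
    [1,1.5,0,123.5,0],
    [1,1.5,0,123.5,0],
    [1,1.5,0,80,0],
    [1,1.5,0,30,0]
  ]
}}

```text
t: 10.65
tool_pos: [0.4586, -0.0173, 0.1453]
orientation: [[0.02, 1.0, -0.005], [1.0, -0.02, -0.001], [-0.001, -0.005, -1.0]]
ft_force: [1.0, 0.4, 0.2]
grip_width: 0.086
gripper_force: 0.0
```

```bash
python3 -c "
from h import *
go(633,97,170,-.02)"
```

```text
t 10.7 pos [458.6 -17.3 145.3] move [117.9 171.9 -25.6] spin -0.000 w 0.086
```

Request:
{"method": "step_arm", "body": {
  "rows": [
    [1,0,0,-40,0],
    [1,118,172,-40,0],
    [1,118,172,-26,0],
    [1,118,172,-26,0],
    [1,118,172,-26,0],
    [1,118,172,-26,0],
    [1,118,172,-26,0],
    [1,118,172,-26,0],
    [1,118,172,-26,0]
  ]
}}

```text
t: 11.55
tool_pos: [0.6334, 0.0956, 0.1719]
orientation: [[0.022, 1.0, -0.001], [1.0, -0.022, -0.0], [-0.001, -0.001, -1.0]]
ft_force: [-0.7, -0.8, 0.4]
grip_width: 0.0943
gripper_force: 0.0
```

Run:
```python
from h import *
c=camera_info('wrist'); im=get_image('wrist')[:,:,::-1]; cv2.imwrite('pics/w3.png',im)
ct=camera_info('top'); t=get_image('top')[:,:,::-1]; cv2.imwrite('pics/t3.png',t)
m=((t.max(axis=2)<60)*255).astype(np.uint8)
print('S top',circ(blob(m,(335,317),(12,12)),.080,ct))
np.save('c3.npy',c['extrinsics']); go(633,97,4,-.02)
cv2.imwrite('pics/w3c.png',np.hstack([cv2.resize(im[150:300,230:410],(400,333)),cv2.resize(t[280:370,285:393],(400,333))]))
```

```text
S top [462.5 -20.6   4.2]
t 11.7 pos [633.8  96.1 172.1] move [  0.9  -0.8 168.1] spin -0.002 w 0.094
```

View pics/w3c.png

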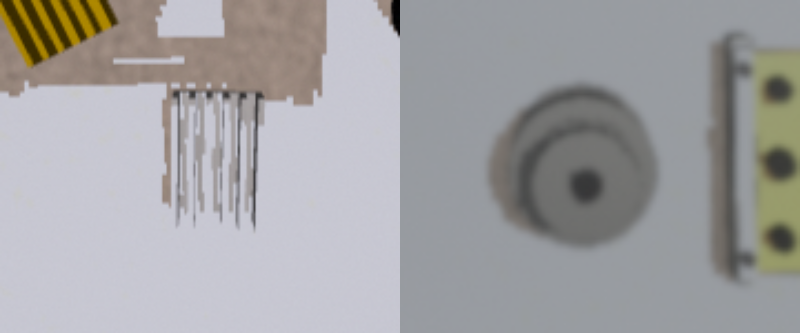

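The left (wrist) crop shows the heatsink top with corners (175,92), (262,92), (255,228) and (177,226). The right (top) crop shows the small reel on the large one, hub at crop (585,186), full-picture pixel (335,330).

Run:
```python
from h import *
c=camera_info('wrist'); ct=camera_info('top')
print('S',ray((334.95,330.2),.080,ct))
P=[ray((230+u/2.222,150+v/2.222),.025,c) for u,v in [(175,92),(262,92),(255,228),(177,226)]]
print(np.round(P,4),np.mean(P,0)); go(*(np.mean(P,0)*1000),4,-.02)
```

```text
S [ 0.45946756 -0.02109559]
[[0.6228 0.1288]
 [0.6543 0.1281]
 [0.6512 0.0772]
 [0.622  0.0786]] [0.63756563 0.10315934]
t 11.7 pos [633.8  96.1 172.1] move [  7.1   3.6 168.1] spin -0.002 w 0.094
```

Request:
{"method": "step_arm", "body": {
  "rows": [
    [1,3,1,50,0],
    [1,3,1,100,0],
    [1,3,1,150,0],
    [1,3,1,168,0],
    [1,3,1,168,0],
    [0,3,1,168,0],
    [0,3,1,168,0],
    [0,3,1,168,0],
    [0,3,1,168,0],
    [0,3,1,168,0],
    [0,3,1,168,0],
    [0,3,1,168,0]
  ],
  "squeeze": 15
}}

```text
t: 12.85
tool_pos: [0.6357, 0.1003, 0.0035]
orientation: [[0.02, 1.0, 0.0], [1.0, -0.02, 0.0], [0.0, 0.0, -1.0]]
ft_force: [0.3, 0.9, -0.5]
grip_width: 0.0414
gripper_force: 0.0
```

```bash
python3 -c "
from h import *
go(459.5,-148,145,-.02);print(get_state()['gripper_force'])"
```

```text
t 12.8 pos [635.7 100.3   3.5] move [-251.8 -171.2 -141.5] spin -0.000 w 0.041
0.0
```

Still closing; finish the grip, then lift.

Request:
{"method": "step_arm", "body": {
  "rows": [
    [0,0,0,0,0],
    [0,0,0,0,0],
    [0,0,0,0,0],
    [0,0,0,-50,0],
    [0,0,0,-100,0],
    [0,0,0,-140,0],
    [0,0,0,-170,0],
    [0,0,0,-170,0]
  ]
}}

```text
t: 13.65
tool_pos: [0.6387, 0.1003, 0.1783]
orientation: [[0.02, 1.0, 0.009], [1.0, -0.02, 0.001], [0.001, 0.009, -1.0]]
ft_force: [0.7, 0.3, -0.9]
grip_width: 0.0339
gripper_force: 15.0
```

Run:
```python
from h import *
print(get_state()['gripper_force'])
im=get_image('wrist')[:,:,::-1]; cv2.imwrite('pics/w4.png',im)
go(459.5,-148,175,-.02)
```

```text
14.986238479614258
t 13.7 pos [636.9 100.4 175.6] move [-251.9 -172.4   -0.4] spin 0.000 w 0.034
```

View pics/w4.png

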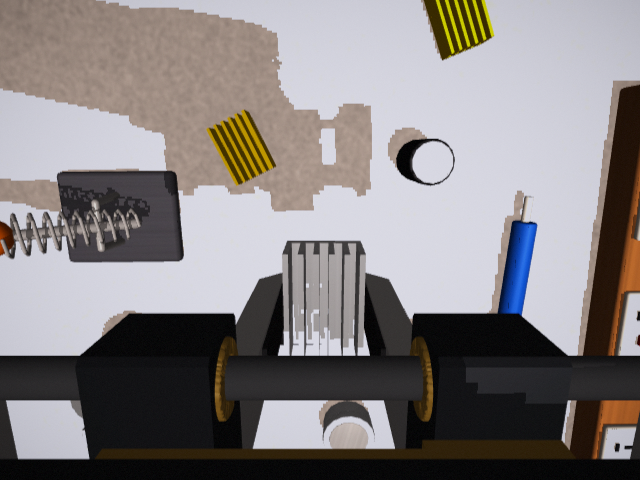

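The heatsink is held with its near end at rows 241 (base edge) to 252 (fin top), spanning columns 283–365. I'll work out its centre along y from those.

Run:
```python
from h import *
c=camera_info('wrist'); go(459.5,-148,175,-.02)
print(ray((324,241),.172,c),ray((324,252),.197,c))
print('outline/stand check', ray((121,217),.012,c))
```

```text
t 13.7 pos [636.9 100.4 175.6] move [-251.9 -172.4   -0.4] spin 0.000 w 0.034
[0.63766093 0.12531818] [0.63753212 0.12659174]
outline/stand check [0.46460568 0.11304315]
```

Request:
{"method": "step_arm", "body": {
  "rows": [
    [0,-252,-174,0,0],
    [0,-252,-174,0,0],
    [0,-252,-174,0,0],
    [0,-252,-174,0,0],
    [0,-252,-174,0,0],
    [0,-252,-174,0,0],
    [0,-252,-174,0,0],
    [0,-252,-174,0,0],
    [0,-252,-174,0,0],
    [0,-252,-174,0,0]
  ]
}}

```text
t: 14.7
tool_pos: [0.4575, -0.1464, 0.1729]
orientation: [[0.017, 1.0, -0.001], [1.0, -0.017, 0.001], [0.001, -0.001, -1.0]]
ft_force: [0.2, 0.4, -1.5]
grip_width: 0.034
gripper_force: 15.0
```

```bash
python3 -c "
from h import *
go(459.5,-148,34,-.02);print(get_state()['gripper_force'])"
```

```text
t 14.7 pos [ 457.5 -146.4  172.9] move [ -1.7   2.1 138.8] spin 0.003 w 0.034
14.986399859189987
```

Request:
{"method": "step_arm", "body": {
  "rows": [
    [0,-1.5,1.5,45,0],
    [0,-1.5,1.5,90,0],
    [0,-1.5,1.5,125,0],
    [0,-1.5,1.5,135,0],
    [0,-1.5,1.5,139.5,0],
    [0,-1.5,1.5,139.5,0],
    [1,-1.5,1.5,139.5,0],
    [1,-1.5,1.5,139.5,0],
    [1,-1.5,1.5,139.5,0],
    [1,-1.5,1.5,139.5,0],
    [1,-1.5,1.5,100,0],
    [1,-1.5,1.5,50,0]
  ]
}}

```text
t: 15.9
tool_pos: [0.4564, -0.1492, 0.1231]
orientation: [[0.02, 1.0, -0.005], [1.0, -0.02, 0.001], [0.001, -0.005, -1.0]]
ft_force: [2.2, -0.8, -0.3]
grip_width: 0.0783
gripper_force: 0.0
```

```bash
python3 -c "
from h import *
go(659,-104,170,-.02)"
```

```text
t 15.9 pos [ 456.4 -149.2  123.1] move [ 49.4 201.4 -47.9] spin -0.000 w 0.078
```

Request:
{"method": "step_arm", "body": {
  "rows": [
    [1,0,0,-48,0],
    [1,49,202,-48,0],
    [1,49,202,-48,0],
    [1,49,202,-48,0],
    [1,49,202,-48,0],
    [1,49,202,-48,0],
    [1,49,202,-48,0],
    [1,49,202,-48,0]
  ]
}}

```text
t: 16.7
tool_pos: [0.6592, -0.1057, 0.1712]
orientation: [[0.021, 1.0, -0.002], [1.0, -0.021, -0.0], [-0.0, -0.002, -1.0]]
ft_force: [-0.6, -0.6, 0.3]
grip_width: 0.094
gripper_force: 0.0
```

Run:
```python
from h import *
c=camera_info('wrist'); im=get_image('wrist')[:,:,::-1]
t=get_image('top')[:,:,::-1]; go(659,-104,5,-.02)
cv2.imwrite('pics/t5.png',t)
cv2.imwrite('pics/w5c.png',np.hstack([cv2.resize(im[150:300,230:410],(400,333)),cv2.resize(t[280:370,365:473],(400,333))]))
```

```text
t 16.8 pos [ 659.3 -105.9  171.8] move [ 1.900e+00 -1.000e-01  1.668e+02] spin -0.002 w 0.094
```

View pics/w5c.png

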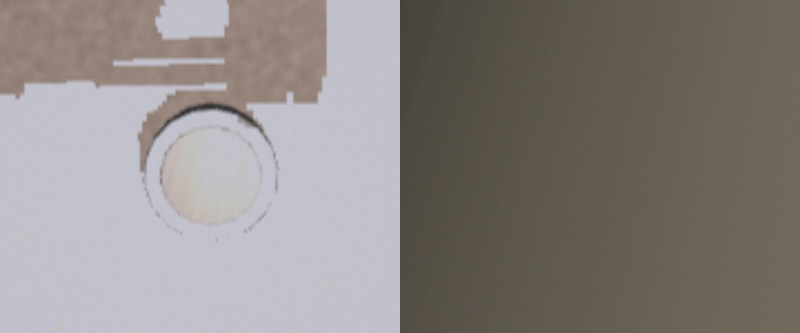

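The wrist crop shows the tin lid centred at (211,174), full-picture pixel (325,228.3). The arm hides the board from the top camera for now.

Run:
```python
from h import *
p=ray((325,228.3),.026,camera_info('wrist'))*1000; print(p); go(*p,5,-.02)
```

```text
[ 660.47363232 -103.53461934]
t 16.8 pos [ 659.3 -105.9  171.8] move [  2.4   1.3 166.8] spin -0.002 w 0.094
```

Request:
{"method": "step_arm", "body": {
  "rows": [
    [1,2,1,50,0],
    [1,2,1,100,0],
    [1,2,1,150,0],
    [1,2,1,166,0],
    [1,2,1,166,0],
    [0,2,1,166,0],
    [0,2,1,166,0],
    [0,2,1,166,0],
    [0,2,1,166,0],
    [0,2,1,166,0],
    [0,2,1,166,0],
    [0,2,1,166,0]
  ]
}}

```text
t: 18.0
tool_pos: [0.662, -0.1027, 0.0057]
orientation: [[0.02, 1.0, -0.0], [1.0, -0.02, 0.0], [0.0, -0.0, -1.0]]
ft_force: [-2.3, -0.7, 2.3]
grip_width: 0.0495
gripper_force: 15.0
```

Request:
{"method": "step_arm", "body": {
  "rows": [
    [0,0,0,0,0],
    [0,0,0,-50,0],
    [0,0,0,-100,0],
    [0,0,0,-150,0],
    [0,0,0,-190,0],
    [0,0,0,-190,0]
  ]
}}

```text
t: 18.6
tool_pos: [0.666, -0.1042, 0.202]
orientation: [[0.02, 1.0, 0.012], [1.0, -0.02, -0.002], [-0.002, 0.012, -1.0]]
ft_force: [0.4, -0.7, -0.8]
grip_width: 0.0496
gripper_force: 15.0
```

Run:
```python
from h import *
t=get_image('top')[:,:,::-1]; cv2.imwrite('pics/t6.png',t)
cv2.imwrite('pics/t6c.png',cv2.convertScaleAbs(cv2.resize(t[280:370,305:473],(784,420),interpolation=2),alpha=1.5))
print(get_state()['gripper_force']);go(463.5,216,195,-.02)
```

```text
14.999656677246094
t 18.6 pos [ 664.1 -103.3  198.5] move [ 315.3 -206.9    2. ] spin 0.000 w 0.050
```

View pics/t6c.png

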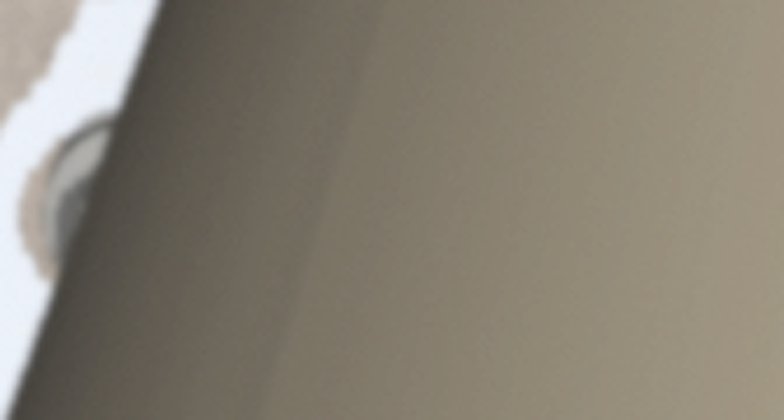

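The arm still hides the board. I'll carry the tin over and check afterwards.

Request:
{"method": "step_arm", "body": {
  "rows": [
    [0,315,-205,0,0],
    [0,315,-205,0,0],
    [0,315,-205,0,0],
    [0,315,-205,0,0],
    [0,315,-205,0,0],
    [0,315,-205,0,0],
    [0,315,-205,0,0],
    [0,315,-205,0,0],
    [0,315,-205,0,0],
    [0,315,-205,0,0],
    [0,315,-205,0,0]
  ]
}}

```text
t: 19.75
tool_pos: [0.4639, 0.2146, 0.1949]
orientation: [[0.022, 1.0, -0.0], [1.0, -0.022, -0.002], [-0.002, -0.0, -1.0]]
ft_force: [0.6, -0.7, -0.1]
grip_width: 0.0498
gripper_force: 15.0
```

```bash
python3 -c "
from h import *
go(463.5,216,6,-.02);print(get_state()['gripper_force'])"
```

```text
t 19.8 pos [463.9 214.6 194.9] move [  1.7  -0.3 188.9] spin -0.002 w 0.050
14.999610185623169
```

Request:
{"method": "step_arm", "body": {
  "rows": [
    [0,1,0,50,0],
    [0,1,0,100,0],
    [0,1,0,150,0],
    [0,1,0,180,0],
    [0,1,0,187,0],
    [0,1,0,189.5,0],
    [0,1,0,189.5,0],
    [1,1,0,189.5,0],
    [1,1,0,189.5,0],
    [1,1,0,189.5,0],
    [1,1,0,189.5,0],
    [1,1,0,189.5,0]
  ]
}}

```text
t: 20.95
tool_pos: [0.4636, 0.2175, 0.0062]
orientation: [[0.02, 1.0, 0.0], [1.0, -0.02, 0.0], [0.0, 0.0, -1.0]]
ft_force: [-0.3, 0.2, -0.1]
grip_width: 0.0863
gripper_force: 0.0
```

Request:
{"method": "step_arm", "body": {
  "rows": [
    [1,0,0,-50,0],
    [1,0,0,-100,0],
    [1,0,0,-150,0],
    [1,0,0,-195,0],
    [1,150,-30,-195,0],
    [1,150,-30,-195,0],
    [1,150,-30,-195,0],
    [1,150,-30,-195,0],
    [1,150,-30,-195,0],
    [1,150,-30,-195,0]
  ]
}}

```text
t: 21.95
tool_pos: [0.4368, 0.3662, 0.2009]
orientation: [[0.022, 1.0, -0.0], [1.0, -0.022, -0.001], [-0.001, 0.0, -1.0]]
ft_force: [-0.0, -0.0, 0.1]
grip_width: 0.0937
gripper_force: 0.0
```

Run:
```python
from h import *
t=get_image('top')[:,:,::-1]; cv2.imwrite('pics/t7.png',t)
cv2.imwrite('pics/t7c.png',cv2.convertScaleAbs(cv2.resize(t[130:370,120:480],(780,520),interpolation=2),alpha=1.5))
go(463.5,216,6,-.02)
```

```text
t 22.0 pos [437.1 365.8 201. ] move [-148.9   29.7  195.2] spin -0.003 w 0.094
```

View pics/t7c.png

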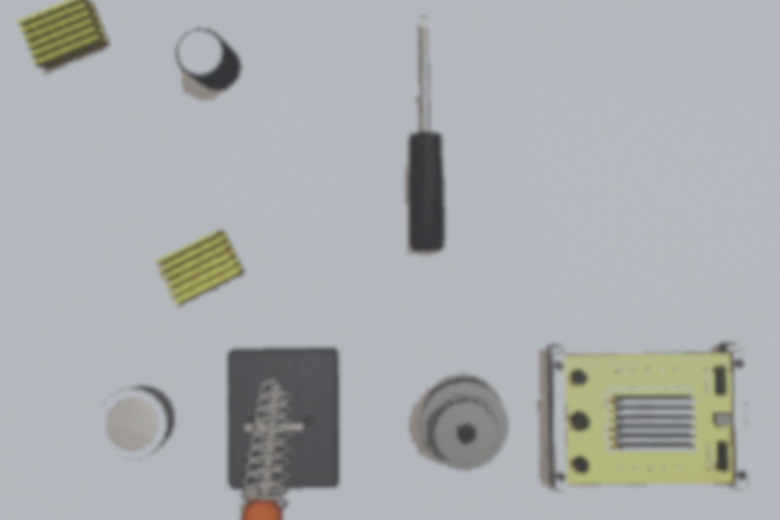

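Everything is in place in the picture: tin at crop (134,421), small reel hub (466,434), heatsink centre (653,422). I'll check those in numbers.

Run:
```python
from h import *
c=camera_info('top'); f=lambda u,v:(120+u*.4615,130+v*.4615)
st=np.array([.4603,.1096]); b=np.array([.4579,-.1492]); y=(st-b)/np.linalg.norm(st-b); x=np.array([y[1],-y[0]])
for n,p,z,o in [('tin/stand',(134,421),.026,st),('small/board',(466,434),.080,b),('hs/board',(653,422),.055,b)]:
    d=ray(f(*p),z,c)-o; print(n,d@x*1e3,d@y*1e3)
```

```text
tin/stand 4.131775788727616 102.76664290155897
small/board 0.250281804768808 127.96316170760821
hs/board 1.8521966018488003 2.123731243789874
```

```bash
python3 -c "
from workcell import *
print(sign_off())"
```

```text
the job is handed in; nothing more can be done
None
```

The job is handed in: both reels, the heatsink and the flux tin measured inside the required positions in the last top view, and the screwdriver and capacitor looked undisturbed; sign-off returned no verdict.

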